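# Reset the ratcheted shoe adjuster of a drum brake

## Task

The shoe adjustment of the drum brake on the bench is not to be trusted. Swing the pawl out of the ratchet wheel and turn the black T-handle back as far as it goes, then swing the pawl in again and turn the handle clockwise click by click until the shoe just drags on the drum, and leave it on the first click at which you feel a definite drag, held by the pawl. Never force the handle back against the pawl, do not jam the shoe hard against the drum, and leave the things lying about alone.

Things in the scene. Friction and masses are not known exactly. Their poses are not given: they have to be found in the camera images.
- handle (a point): Centre of the black T-handle, on its upright spindle's axis, 94 mm above the bench: a bar 66 mm long, 14 wide, 24 high (z 82 to 106 mm). x lies along the bar, z up; it turns with the handle. Pinch the bar across its width from above. The ratchet wheel below has its top at 58 mm. Friction takes 0.04 N m (the pawl adds 0.04 on each tooth), drag up to 0.5.
- adjuster (a joint): Turn of the T-handle (rad): 0 at the back stop (shoe withdrawn), growing clockwise seen from above, to 2.0. 20 teeth: a click each 0.314 rad. With the pawl in, a loaded wheel falls back on it at about 0.26, 0.58, 0.89, 1.20, 1.52 or 1.83; the click comes about 0.03 beyond that. Freed under load, the handle springs back by itself until the drag is nearly gone, then stays.
- pawl (a joint): Swing of the pawl (rad), counter-clockwise from above positive: about 0 seated between teeth, 0.12 on a tooth tip, 0.62 right out. Sprung over-centre: below 0.30 it springs in to the wheel, above it springs out and stays. 0.06 N m at either end; up to 0.15 N m more draws it out while it is loaded.
- thumb_pin (a point): Upright black pin on the tail of the pawl by which it is swung: 10 mm thick with a 12 mm head, from 58 to 90 mm above the bench; this point is on its axis, 78 mm above the bench. It stands 36.5 mm from the pawl's pivot and swings about it; counter-clockwise (seen from above) frees the pawl.
- pawl_pivot (a point): The pawl's fixed pivot, 54 mm above the bench on the pawl's mid-height; its screw head ends 66 mm above the bench. The axes are those of the brake: x points to the handle's side of the drum (the moving shoe's way), z up.
- drum: Dark iron brake drum lying open side up on the bench, fixed: 226 mm across the rim, inside 200 mm, 52 mm high. Origin at the centre of its underside; the handle's spindle stands 48 mm from there along its x axis.
- moving_shoe: Grey shoe with lining, inside the drum on the handle's side, top at 43 mm. Origin at the drum's centre when withdrawn; a cam moves it along the drum's x by 5 mm per rad of handle. The lining's wear is unknown: it meets the drum somewhere between 0.45 and 1.3 rad, and from there the handle stiffens by 0.95 N m per rad (0.3 N m and 60 N of shoe force a click).
- ratchet_wheel: The toothed wheel (69 mm across, 50 to 58 mm above the bench) with the T-handle. Origin on the spindle axis at bench height, x along the handle's bar.
- pawl_arm: The flat steel pawl with its tail and pin, 80 mm long, 50 to 58 mm above the bench. Origin on its pivot axis at bench height.
- feeler_gauge: Feeler gauge, 42x99x14 mm, lying to the right of the brake: a bystander. Origin under its centre.
- spanner_13: Combination spanner, 38x193x8 mm, to the right: a bystander. Origin under its centre.
- wheel_bearing: Ball bearing, 72 mm across, 17 mm high, to the left: a bystander. Origin under its centre.
- paste_jar: Jar with a black lid, 65 mm across, 76 mm high, to the left: a bystander. Origin under its centre.

How it is judged (in metres and radians):
On the way:
1. the pawl is out and the handle is turned right back to its stop (value of joint adjuster below 0.08 rad and value of joint pawl above 0.3 rad), for 0.1 s.
At the end, for the whole second after the job is handed in: The lining bears on the drum with 12 to 92 N (one click brings about 60 N), the pawl is in and seated in a tooth gap (under 0.08 rad), and the handle is still (contact force between moving_shoe and drum between 12 and 92 N and value of joint pawl below 0.08 rad and velocity of joint adjuster between -0.05 and 0.05 rad/s); the robot touches nothing.
It fails at once if the handle is forced back against the engaged pawl (over 40 N on the tooth) (contact force between pawl_arm and ratchet_wheel above 40 N).
It fails at once if the shoe is jammed against the drum (over 150 N) (contact force between moving_shoe and drum above 150 N).
It fails at once if a bystander is moved by over 20 mm (distance of any of feeler_gauge, spanner_13, wheel_bearing, paste_jar from where it was at the start of the episode above 0.02 m).
It also fails if it takes over 72 s, if anything falls off the work surface, if the arm or the gripper's body presses on something with over 40 N, if the wrist force passes 120 N, or if a joint passes its speed limit or range.

## Robot

A 6-joint arm with a two-finger parallel gripper is mounted at the origin on a cart in front of the work surface, level with it; the furniture and walls round the work are solid. World frame = base frame: x ahead of the robot, y to its left, z up, the work surface at z = 0. Lengths are in mm, angles in rad, forces in N, time in s.
With the tool pointing down it reaches from about 275 to 1000 mm from the base axis. Payload 8.4 kg.
Tool frame: the origin (TCP) lies on the centre line of the jaws, within the pads' length; the fingertips stand r.tip_reach ahead of it and the grasp point (between the pads) lies 11 mm behind it (r.tip_reach is the distance from the TCP to the fingertips, in mm); z points along the fingers, y is the line along which they close (so a half turn about z gives the same grasp; the last joint's range is limited). The gripper opens to 85 mm and grips with 20 to 120 N. Pads are 22 mm wide; open, the fingers measure 114 mm over their backs; the gripper's body (76 mm by 85 mm) begins 54 mm behind the grasp point. The pads swing forward as they close: fully open they stand 13 mm farther back than shut.
Start: joints at [1.222, 0.353, 1.633, -0, 1.155, -0.002], TCP at [212.43, 587.794, 239.281] pointing down, gripper open.
Joint ranges: [-2.63, 2.63], [-0.92, 2.1], [0.06, 2.66], [-1.3, 4.44], [0, 2.69], [-3.02, 3.02]. Speed limits (rad/s): [2.22, 2.22, 2.79, 3.14, 3.14, 3.14].

## Interface

Orientations are given as [roll, pitch, yaw] about the fixed x, y, z axes, in that order (R = Rz(yaw) Ry(pitch) Rx(roll)).
In Python, from rig import r gives the robot as it stands.
- The arm moves only by the tool carry_out, never from a script. Its argument "targets" is a list of rows, each an object with "dp": the shift along the tool's x, y, z in mm, a list of three; "yaw": the turn about the tool's z in degrees. A call has 1 to 12 rows; each row is the pose to reach, as a shift and turn from the pose commanded when the call began, along the tool's axes at that moment; what a row does not reach only later rows make up. A row lasts 1/8 s, in which the tool goes at most 62.5 mm and 10.7 degrees, less where a joint would pass 70% of its speed; a pose out of reach is approached as far as the arm can. A call with a gripper value outside its range is refused whole. "fingers" is the opening, from -1 (shut) to 1 (fully open), so that 0 is half open, set as the call begins (left out, the last holds). The fingers move at their own pace and stop on an object; "grip_force" is the grip in N (left out, the last holds). Time passes only in rows, so rows that repeat a pose let the fingers close. It gives the time, the measured TCP pose, the force, the opening and the grip force at its end, in the units of the state.
- r.sense(): the state, without advancing time (a new reading comes with each control period).
- r.grab_frame(name): name is "scene" or "top"; returns the picture (480x640x3 uint8, red, green, blue); there is no depth.
- r.get_calibration(name): a dict with "fx", "fy", "cx", "cy" (pixels), "rvec" (rotation vector, rad) and "tvec" (3), from world to camera coordinates, as OpenCV has them. Camera axes: x right, y down, z forward; pixel columns grow to the right and rows downward; lengths in mm; the calibration is good to about 2 mm. A picture is of the moment at which its call begins. get_calibration takes no time and is no camera call.
- r.sign_off(): hands the job in; it is judged then, once.
The state is a dict: "clock": time; "qpos": joint angles; "qvel": joint speeds; "joint_efforts": joint torques, N m; "eef_pos": TCP position; "tcp_rot": TCP orientation; "contact_force": force on the tool from outside, world axes, zero at the start; "wrist_torque": the same for the moment, N m; "opening": opening from 0.0 (shut) to 1.0 (fully open); "grasp_force": force on a finger pad.
Only numpy, scipy, OpenCV 4.12 (cv2) and the standard library are available. Lean on these libraries where they do the work, as an engineer would, in place of code of your own. Each camera call takes 0.05 s, during which the arm holds its last target. There are 200 camera calls.

## Working session

There is one attempt and no reset: what is moved stays moved. The work goes in short steps, Python scripts to look and compute and a tool call to move; the robot and the scene stay as the last step left them, time stands still between calls to the robot, and variables do not carry over. Pictures are saved under pics/ and viewed, at most 10 in all, crops included, and the job is handed in when it is done.

Besides the shell and the picture viewer there is one more tool, called after "Emit:" in YAML: its name, and indented under it one key for each argument. carry_out: Moves the arm, as the interface text tells. Its arguments: {"type":"object","properties":{"targets":{"type":"array","items":{"type":"object","properties":{"dp":{"type":"array","items":{"type":"number"}},"yaw":{"type":"number"}}}},"fingers":{"type":"number"},"grip_force":{"type":"number"}},"required":["targets"]}

```bash
mkdir -p pics; ls
python3 - <<'E'
from rig import r
import cv2
for n in("scene","top"):
    cv2.imwrite(f"pics/{n}0.png",r.grab_frame(n)[:,:,::-1]); print(r.get_calibration(n))
print(r.sense(), r.tip_reach)
E
```

```text
pics
{'fx': 499.50636652303865, 'fy': 499.50636652303865, 'cx': 322.03195500200866, 'cy': 238.86572739081817, 'rvec': array([ 2.27766418, -0.68021461,  0.2766119 ]), 'tvec': array([-506.46503977,  318.36800738,  815.33827085])}
{'fx': 440.35149418845236, 'fy': 440.35149418845236, 'cx': 317.18850055760936, 'cy': 238.871840281639, 'rvec': array([ 2.16916593, -2.18363285,  0.07890809]), 'tvec': array([ 71.53558451, 613.43372025, 954.88396286])}
{'clock': 0.1, 'qpos': array([ 1.22159184e+00,  3.53578789e-01,  1.63406672e+00,  2.40643068e-05,
        1.15522758e+00, -2.41180404e-03]), 'qvel': array([ 5.97712431e-04, -6.92415093e-04, -5.01923466e-05, -3.02810148e-04,
        8.26773754e-04, -1.29951084e-03]), 'joint_efforts': array([ 1.59541737e-04, -6.06361985e+01, -3.42822897e+01, -2.49984362e-05,
        3.99434750e-03, -4.96746725e-05]), 'eef_pos': array([212.27960537, 587.38750379, 238.63384578]), 'tcp_rot': array([-3.14031227e+00, -2.50917573e-05,  2.79479022e+00]), 'contact_force': array([0.30237202, 0.5910108 , 0.68045945]), 'wrist_torque': array([-0.00821844,  0.03260063,  0.00336374]), 'grasp_force': 0.0, 'opening': 1.0004253492345119} 8.0
```

View pics/top0.png

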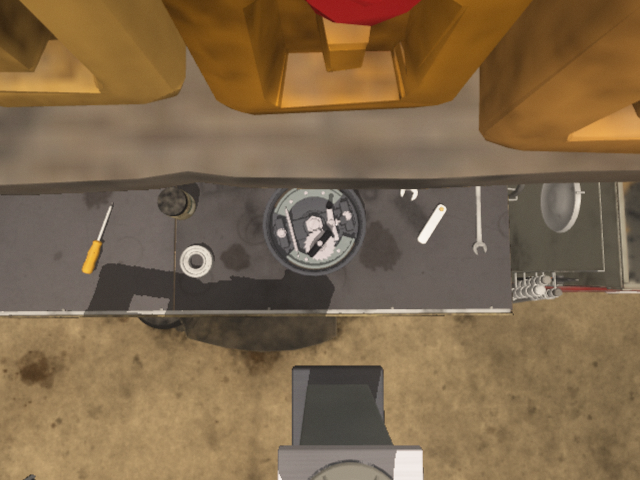

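View pics/scene0.png

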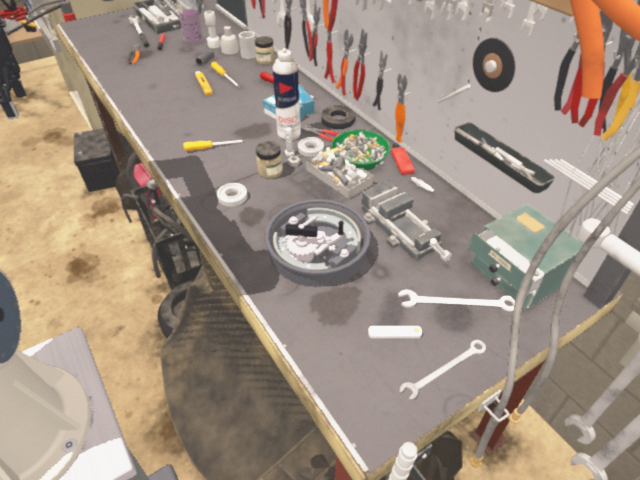

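The top view shows the drum at about (315,230), and the scene view shows it at about (318,240). The black handle is at about (302,230) and the thumb pin at about (341,228) in the scene view. I'll zoom in on both.

Run:
```python
import cv2,numpy as np
t=cv2.imread("pics/top0.png")[180:280,260:372]; s=cv2.imread("pics/scene0.png")[195:290,260:376]
t=cv2.resize(t,None,fx=5,fy=5,interpolation=cv2.INTER_CUBIC);s=cv2.resize(s,None,fx=5,fy=5,interpolation=cv2.INTER_CUBIC)
cv2.imwrite("pics/tc.png",t);cv2.imwrite("pics/sc.png",s)
```

```text
(no output)
```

View pics/tc.png

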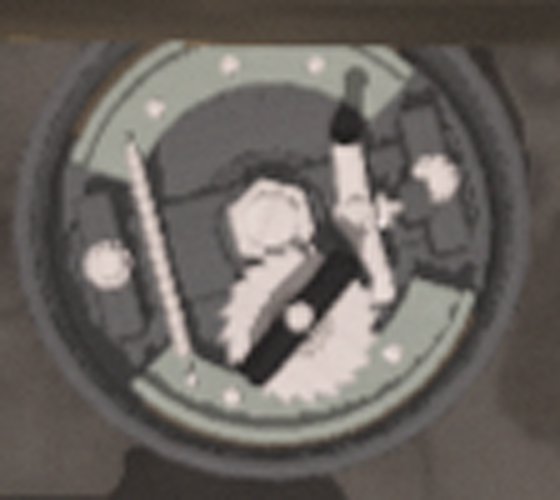

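View pics/sc.png

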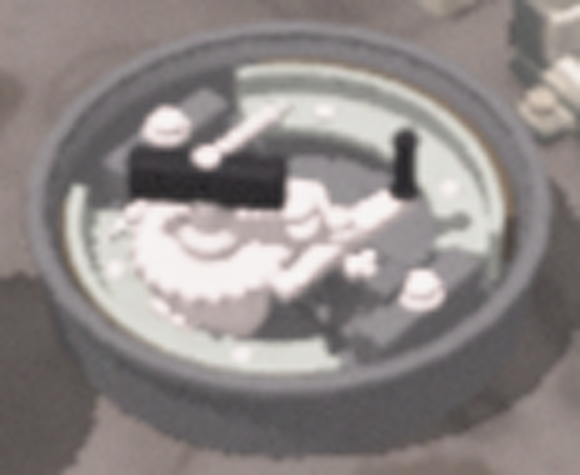

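The top crop shows the handle's centre dot at (302,316), bar ends near (250,372) and (352,262), the pin head at (347,125) and the pivot screw at (356,212). In the scene crop the pin top is at (405,135), the handle dot at (206,155) and the pivot screw around (345,218).

```bash
cat > h.py <<'E'
import cv2,numpy as np
from rig import r
def cam(n):
    c=r.get_calibration(n); R=cv2.Rodrigues(c["rvec"])[0]; return c,R,-R.T@c["tvec"]
def ray(n,u,v):
    c,R,o=cam(n); d=R.T@np.array([(u-c["cx"])/c["fx"],(v-c["cy"])/c["fy"],1]); return o,d/np.linalg.norm(d)
def plane(n,u,v,z):
    o,d=ray(n,u,v); return (o+d*(z-o[2])/d[2]).round(1)
def two(a,b):
    (o,d),(p,e)=ray("top",*a),ray("scene",*b); s=np.linalg.lstsq(np.c_[d,-e],p-o,rcond=None)[0]
    A,B=o+s[0]*d,p+s[1]*e; return ((A+B)/2).round(1),round(np.linalg.norm(A-B),1)
T=lambda u,v:(260+u/5-.4,180+v/5-.4)
S=lambda u,v:(260+u/5-.4,195+v/5-.4)
E
python3 - <<'E'
from h import *
print(cam("top")[2],cam("scene")[2])
print("hdl",plane("top",*T(302,316),108),plane("scene",*S(206,155),108),two(T(302,316),S(206,155)))
print("ends",plane("top",*T(250,372),106),plane("top",*T(352,262),106))
print("pin",plane("top",*T(347,125),90),plane("scene",*S(405,135),90),two(T(347,125),S(405,135)))
print("piv",plane("top",*T(356,212),66),plane("scene",*S(345,218),66))
# drum rim outer: left/right/bottom in top
L,R,B=[plane("top",*T(*p),52) for p in((17,240),(527,240),(270,478))]
A=np.array([[*(2*p[:2]),1] for p in(L,R,B)]); x=np.linalg.solve(A,[p[:2]@p[:2] for p in(L,R,B)])
print("drum",x[:2],np.sqrt(x[2]+x[:2]@x[:2]))
E
```

```text
[ 535.01947232   59.80615693 1001.69807794] [ 234.90015112 -570.21789335  801.445565  ]
hdl [599.1  61.1 108. ] [595.1  62.  108. ] (array([597.4,  62. , 107.2]), np.float64(4.0))
ends [576.6  82.5 106. ] [621.3  40.6 106. ]
pin [680.3  41.8  90. ] [679.9  43.2  90. ] (array([679.7,  42.1,  91.1]), np.float64(1.0))
piv [646.6  37.8  66. ] [645.4  36.2  66. ]
drum [644.28089583  74.042272  ] 110.89047763786911
```

Run:
```python
from h import *
for u in(250,320,450,600):
    o,d=ray("scene",u,0); print(u,[(o+d*(x-o[0])/d[0]).round() for x in(650,750,900)])
for z in(0,100,300,500,700): print(z,plane("top",315,187,z),plane("top",345,100,z))
print("bottle",[plane("scene",285,55,z) for z in(150,200,250)], plane("scene",290,137,0),"wall",plane("scene",470,255,0))
```

```text
250 [array([650., 309., 458.]), array([750., 521., 375.]), array([900., 839., 251.])]
320 [array([650.,  71., 529.]), array([750., 226., 463.]), array([900., 458., 365.])]
450 [array([ 650., -182.,  604.]), array([750., -89., 556.]), array([900.,  52., 485.])]
600 [array([ 650., -342.,  652.]), array([ 750., -287.,  615.]), array([ 900., -205.,  561.])]
0 [735.9  71.9   0. ] [9.416e+02 5.000e-01 0.000e+00]
100 [715.8  70.7 100. ] [901.    6.4 100. ]
300 [675.7  68.3 300. ] [819.8  18.3 300. ]
500 [635.6  65.9 500. ] [738.6  30.1 500. ]
700 [595.5  63.5 700. ] [657.5  41.9 700. ]
bottle [array([908.9, 659.6, 150. ]), array([857.2, 565.3, 200. ]), array([805.5, 470.9, 250. ])] [815.7 487.7   0. ] wall [ 911.9 -122.6    0. ]
```

Emit:
carry_out:
  targets:
    - {"dp":[-50,-29,-5],"yaw":-4}
    - {"dp":[-104,-59,0],"yaw":-8}
    - {"dp":[-156,-88,0],"yaw":-12}
    - {"dp":[-208,-118,0],"yaw":-16}
    - {"dp":[-260,-147,0],"yaw":-20}
    - {"dp":[-312,-177,10],"yaw":-24}
    - {"dp":[-365,-206,20],"yaw":-28}
    - {"dp":[-417,-236,30],"yaw":-32}
    - {"dp":[-469,-265,40],"yaw":-36}
    - {"dp":[-521,-295,50],"yaw":-40}
    - {"dp":[-573,-324,60],"yaw":-40}
    - {"dp":[-625,-354,69],"yaw":-40}
  fingers: -0.3

```text
clock: 1.6
eef_pos: [680.8, 40.8, 169.5]
tcp_rot: [3.141, -0.001, -2.79]
contact_force: [-0.1, 0.3, -0.4]
opening: 0.349
grasp_force: 0.0
```

Emit:
carry_out:
  targets:
    - {"dp":[0,0,0],"yaw":0}
    - {"dp":[0,0,0],"yaw":0}
    - {"dp":[0,0,0],"yaw":0}

```text
clock: 1.98
eef_pos: [679.2, 43.5, 170.4]
tcp_rot: [3.141, -0.0, -2.789]
contact_force: [0.8, -1.1, 0.3]
opening: 0.355
grasp_force: 0.0
```

Run:
```python
from h import *
s=r.sense(); print(s["clock"],s["eef_pos"],np.degrees(s["tcp_rot"]),s["opening"],s["contact_force"],s["wrist_torque"],r.tip_reach)
a=r.grab_frame("scene")[170:310,240:400,::-1]
cv2.imwrite("pics/s1.png",cv2.resize(a,None,fx=4,fy=4,interpolation=cv2.INTER_CUBIC))
```

```text
1.975 [679.19602143  43.50128831 170.37609134] [ 1.79981957e+02 -2.02237630e-02 -1.59806277e+02] 0.3548479125006937 [ 0.75915649 -1.1259251   0.29401496] [ 0.01537812 -0.01801779  0.04042422] 8.0
```

View pics/s1.png

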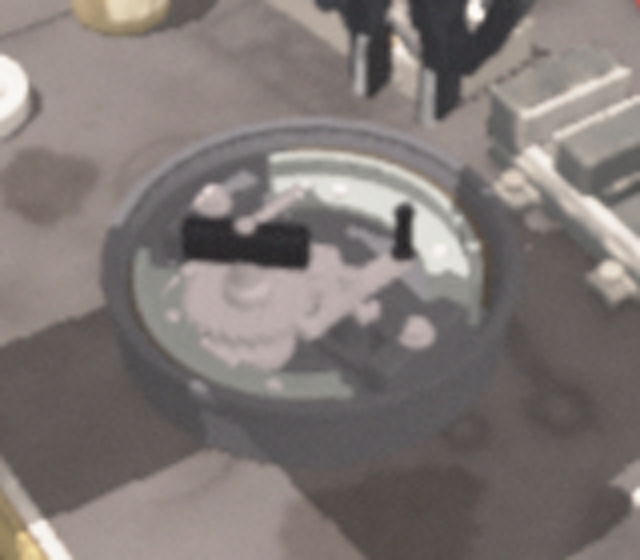

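The open fingertips stand above the pin, with their midpoint at about (397,105) and the pin head at (404,212). The offset fits the height difference, so I'll go down and push the pin counter-clockwise.

Emit:
carry_out:
  targets:
    - {"dp":[0,0,30],"yaw":0}
    - {"dp":[0,0,60],"yaw":0}
    - {"dp":[0,0,80],"yaw":0}
    - {"dp":[0,0,88],"yaw":0}
    - {"dp":[0,0,88],"yaw":0}

```text
clock: 2.65
eef_pos: [679.9, 42.7, 82.3]
tcp_rot: [3.142, -0.0, -2.79]
contact_force: [-0.6, 0.4, 0.5]
opening: 0.347
grasp_force: 0.0
```

Emit:
carry_out:
  targets:
    - {"dp":[0,4,0],"yaw":0}
    - {"dp":[0,8,0],"yaw":0}
    - {"dp":[0,11,0],"yaw":0}
    - {"dp":[0,14,0],"yaw":0}
    - {"dp":[1,17,0],"yaw":0}
    - {"dp":[1,20,0],"yaw":0}
    - {"dp":[2,20,0],"yaw":0}

```text
clock: 3.52
eef_pos: [670.3, 60.9, 81.9]
tcp_rot: [3.141, -0.001, -2.79]
contact_force: [0.2, 0.7, -0.9]
opening: 0.346
grasp_force: 0.0
```

Emit:
carry_out:
  targets:
    - {"dp":[0,3,0],"yaw":0}
    - {"dp":[0,6,0],"yaw":0}
    - {"dp":[0,9,0],"yaw":0}
    - {"dp":[0,11,0],"yaw":0}
    - {"dp":[0,11,0],"yaw":0}

```text
clock: 4.15
eef_pos: [667.4, 71.1, 82.3]
tcp_rot: [3.142, 0.0, -2.79]
contact_force: [-0.3, 0.7, -0.2]
opening: 0.348
grasp_force: 0.0
```

Run:
```python
from h import *
s=r.sense(); print(s["clock"],s["eef_pos"],s["contact_force"],s["wrist_torque"])
a=r.grab_frame("scene")[170:310,240:400,::-1]
cv2.imwrite("pics/s2.png",cv2.resize(a,None,fx=4,fy=4,interpolation=cv2.INTER_CUBIC))
```

```text
4.15 [667.35057801  71.10264525  82.32336538] [-0.2557057   0.72758052 -0.21279724] [-0.02233126  0.02752027 -0.02435491]
```

View pics/s2.png

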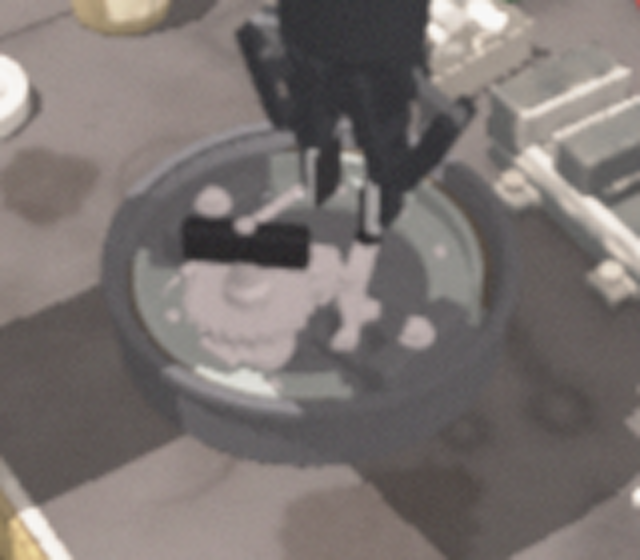

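The pawl is out: its tail is now at about (370,235) between the fingers, with no contact force. The handle bar still lies at (245,240). Next I'll lift and grip the handle.

Emit:
carry_out:
  targets:
    - {"dp":[0,0,-40],"yaw":0}
    - {"dp":[10,2,-70],"yaw":10}
    - {"dp":[30,6,-70],"yaw":20}
    - {"dp":[50,10,-70],"yaw":30}
    - {"dp":[69,15,-70],"yaw":40}
    - {"dp":[69,15,-70],"yaw":50}
    - {"dp":[69,15,-70],"yaw":60}
    - {"dp":[69,15,-70],"yaw":63}
    - {"dp":[69,15,-40],"yaw":63}
    - {"dp":[69,15,-15],"yaw":63}
    - {"dp":[69,15,0],"yaw":63}
    - {"dp":[69,15,0],"yaw":63}
  fingers: 0.0

```text
clock: 5.7
eef_pos: [596.8, 61.1, 81.4]
tcp_rot: [-3.14, -0.001, 2.393]
contact_force: [-0.4, 0.2, 0.7]
opening: 0.501
grasp_force: 0.0
```

Emit:
carry_out:
  targets:
    - {"dp":[0,0,0],"yaw":0}
    - {"dp":[0,0,0],"yaw":0}
    - {"dp":[0,0,0],"yaw":0}
    - {"dp":[0,0,0],"yaw":0}
    - {"dp":[0,0,0],"yaw":0}
    - {"dp":[0,0,0],"yaw":0}
  fingers: -1
  grip_force: 40

```text
clock: 6.45
eef_pos: [599.0, 62.1, 83.6]
tcp_rot: [3.138, 0.002, 2.393]
contact_force: [3.2, 4.3, -0.7]
opening: 0.176
grasp_force: 39.0
```

```bash
cat > st.py <<'E'
from h import *
s=r.sense(); print(s["clock"],s["eef_pos"].round(1),"yaw",np.degrees(s["tcp_rot"][2]).round(2),"F",s["contact_force"].round(1),"M",s["wrist_torque"].round(3),"op",round(s["opening"]*85,1),"g",s["grasp_force"],"q6",s["qpos"][5].round(2))
E
python3 st.py
```

```text
6.45 [599.   62.1  83.6] yaw 137.11 F [ 3.2  4.3 -0.7] M [ 0.663 -0.43   0.007] op 15.0 g 39.01565372943878 q6 -0.72
```

Emit:
carry_out:
  targets:
    - {"dp":[-0.5,1,0],"yaw":-3}
    - {"dp":[-0.8,2,0],"yaw":-6}
    - {"dp":[-0.8,2,0],"yaw":-9}
    - {"dp":[-0.8,2,0],"yaw":-12}
    - {"dp":[-0.8,2,0],"yaw":-15}
    - {"dp":[-0.8,2,0],"yaw":-15}

```text
clock: 7.2
eef_pos: [599.4, 62.5, 83.5]
tcp_rot: [3.141, 0.0, 2.655]
contact_force: [-3.9, 3.2, 6.5]
opening: 0.178
grasp_force: 39.9
```

```bash
python3 st.py
```

```text
7.2 [599.4  62.5  83.5] yaw 152.11 F [-3.9  3.2  6.5] M [ 0.422  0.71  -0.013] op 15.1 g 39.858012199401855 q6 -0.98
```

Emit:
carry_out:
  targets:
    - {"dp":[0,0,0],"yaw":-3}
    - {"dp":[0,0,0],"yaw":-6}
    - {"dp":[0,0,0],"yaw":-9}
    - {"dp":[0,0,0],"yaw":-12}
    - {"dp":[0,0,0],"yaw":-15}
    - {"dp":[0,0,0],"yaw":-15}

```text
clock: 7.95
eef_pos: [599.6, 62.9, 83.5]
tcp_rot: [3.14, 0.001, 2.916]
contact_force: [-3.5, 4.7, 6.3]
opening: 0.179
grasp_force: 39.8
```

```bash
python3 st.py
```

```text
7.95 [599.6  62.9  83.5] yaw 167.09 F [-3.5  4.7  6.3] M [0.715 0.582 0.006] op 15.2 g 39.804866909980774 q6 -1.24
```

Emit:
carry_out:
  targets:
    - {"dp":[0,0,0],"yaw":-3}
    - {"dp":[0,0,0],"yaw":-6}
    - {"dp":[0,0,0],"yaw":-9}
    - {"dp":[0,0,0],"yaw":-9}

```text
clock: 8.45
eef_pos: [599.7, 63.2, 83.5]
tcp_rot: [3.14, 0.001, 3.073]
contact_force: [-3.0, 6.4, 6.5]
opening: 0.182
grasp_force: 39.8
```

```bash
python3 st.py
```

```text
8.45 [599.7  63.2  83.5] yaw 176.08 F [-3.   6.4  6.5] M [ 1.02   0.586 -0.037] op 15.4 g 39.792296290397644 q6 -1.4
```

Emit:
carry_out:
  targets:
    - {"dp":[1,2,0],"yaw":-2}
    - {"dp":[1,2,0],"yaw":-4}
    - {"dp":[1,2,0],"yaw":-6}
    - {"dp":[1,2,0],"yaw":-8}
    - {"dp":[1,2,0],"yaw":-8}

```text
clock: 9.07
eef_pos: [599.5, 63.7, 83.5]
tcp_rot: [-3.141, 0.002, -3.069]
contact_force: [-0.5, -2.5, 5.2]
opening: 0.179
grasp_force: 39.8
```

```bash
python3 st.py
```

```text
9.075 [599.5  63.7  83.5] yaw -175.86 F [-0.5 -2.5  5.2] M [-0.484  0.09   0.009] op 15.2 g 39.80799078941345 q6 -1.54
```

Emit:
carry_out:
  targets:
    - {"dp":[0,0,0],"yaw":-2}
    - {"dp":[0,0,0],"yaw":-4}
    - {"dp":[0,0,0],"yaw":-6}
    - {"dp":[0,0,0],"yaw":-8}
    - {"dp":[0,0,0],"yaw":-8}

```text
clock: 9.7
eef_pos: [599.5, 63.9, 83.5]
tcp_rot: [-3.141, 0.002, -2.93]
contact_force: [-0.9, -1.4, 5.8]
opening: 0.18
grasp_force: 39.8
```

```bash
python3 st.py
```

```text
9.7 [599.5  63.9  83.5] yaw -167.86 F [-0.9 -1.4  5.8] M [-0.317  0.085 -0.059] op 15.3 g 39.807953238487244 q6 -1.68
```

Emit:
carry_out:
  targets:
    - {"dp":[0,0,0],"yaw":-2}
    - {"dp":[0,0,0],"yaw":-4}
    - {"dp":[0,0,0],"yaw":-6}
    - {"dp":[0,0,0],"yaw":-6}

```text
clock: 10.2
eef_pos: [600.4, 64.3, 83.4]
tcp_rot: [-3.141, 0.004, -2.825]
contact_force: [5.0, 1.3, 6.2]
opening: 0.175
grasp_force: 42.1
```

```bash
python3 st.py
```

```text
10.2 [600.4  64.3  83.4] yaw -161.87 F [5.  1.3 6.2] M [ 0.249 -0.872  0.066] op 14.8 g 42.09038925357163 q6 -1.78
```

Emit:
carry_out:
  targets:
    - {"dp":[0,0,0],"yaw":-1}
    - {"dp":[0,0,0],"yaw":-2}
    - {"dp":[0,0,0],"yaw":-3}
    - {"dp":[0,0,0],"yaw":-3}

```text
clock: 10.7
eef_pos: [600.3, 64.3, 83.5]
tcp_rot: [-3.141, 0.004, -2.775]
contact_force: [4.9, -0.9, 6.4]
opening: 0.178
grasp_force: 52.8
```

```bash
python3 st.py
```

```text
10.7 [600.3  64.3  83.5] yaw -158.99 F [ 4.9 -0.9  6.4] M [ 0.368 -0.882 -0.632] op 15.2 g 52.75190164335072 q6 -1.83
```

Stop reached: Mz is −0.63 at yaw −159°, and contact began at about −162°. I'll ease off, release and lift.

Emit:
carry_out:
  targets:
    - {"dp":[0,0,0],"yaw":1.5}
    - {"dp":[0,0,0],"yaw":2}
    - {"dp":[0,0,0],"yaw":2}

```text
clock: 11.08
eef_pos: [600.4, 64.4, 83.4]
tcp_rot: [-3.141, 0.004, -2.809]
contact_force: [4.6, 1.0, 6.2]
opening: 0.177
grasp_force: 43.0
```

```bash
python3 st.py
```

```text
11.075 [600.4  64.4  83.4] yaw -160.93 F [4.6 1.  6.2] M [ 0.334 -0.82  -0.106] op 15.0 g 42.9986513487529 q6 -1.8
```

Emit:
carry_out:
  targets:
    - {"dp":[0,0,0],"yaw":0}
    - {"dp":[0,0,0],"yaw":0}
    - {"dp":[0,0,0],"yaw":0}
    - {"dp":[0,0,-30],"yaw":0}
    - {"dp":[0,0,-60],"yaw":0}
    - {"dp":[0,0,-60],"yaw":0}
    - {"dp":[0,0,-60],"yaw":0}
  fingers: -0.3

```text
clock: 11.95
eef_pos: [597.8, 64.1, 141.6]
tcp_rot: [3.141, -0.001, -2.808]
contact_force: [-0.4, 0.2, -0.0]
opening: 0.351
grasp_force: 0.0
```

```bash
python3 st.py
python3 - <<'E'
from h import *
cv2.imwrite("pics/t3.png",cv2.resize(r.grab_frame("top")[170:285,250:380,::-1],None,fx=5,fy=5,interpolation=cv2.INTER_CUBIC))
cv2.imwrite("pics/s3.png",cv2.resize(r.grab_frame("scene")[170:310,240:400,::-1],None,fx=4,fy=4,interpolation=cv2.INTER_CUBIC))
E
```

```text
11.95 [597.8  64.1 141.6] yaw -160.87 F [-0.4  0.2 -0. ] M [ 0.074  0.044 -0.036] op 29.8 g 0.0 q6 -1.8
```

View pics/s3.png

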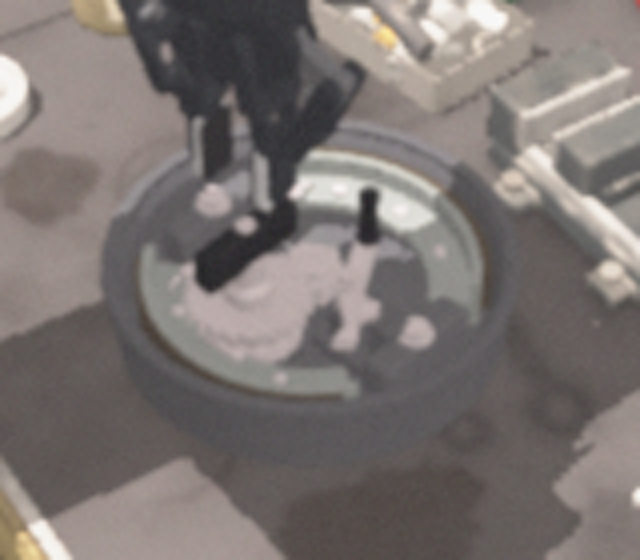

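The handle bar has turned back and is now at about (245,240), angled. The pin is out at (369,195). I'll go over the pin and push it clockwise.

Emit:
carry_out:
  targets:
    - {"dp":[-35,-12,0],"yaw":0}
    - {"dp":[-70,-25,0],"yaw":0}
    - {"dp":[-70,-25,0],"yaw":0}
    - {"dp":[-70,-25,30],"yaw":0}
    - {"dp":[-70,-25,50],"yaw":0}
    - {"dp":[-70,-25,59],"yaw":0}
    - {"dp":[-70,-25,59],"yaw":0}

```text
clock: 12.92
eef_pos: [672.2, 63.5, 82.6]
tcp_rot: [3.141, -0.001, -2.808]
contact_force: [-0.1, -0.4, -0.3]
opening: 0.349
grasp_force: 0.0
```

Emit:
carry_out:
  targets:
    - {"dp":[0,-4,0],"yaw":0}
    - {"dp":[0,-8,0],"yaw":0}
    - {"dp":[-1,-12,0],"yaw":0}
    - {"dp":[-1,-15,0],"yaw":0}
    - {"dp":[-2,-18,0],"yaw":0}
    - {"dp":[-2,-21,0],"yaw":0}
    - {"dp":[-2,-24,0],"yaw":0}
    - {"dp":[-2,-27,0],"yaw":0}
    - {"dp":[-2,-27,0],"yaw":0}

```text
clock: 14.05
eef_pos: [683.3, 38.1, 83.1]
tcp_rot: [-3.141, -0.001, -2.808]
contact_force: [-0.9, -0.0, 0.2]
opening: 0.348
grasp_force: 0.0
```

```bash
python3 st.py
python3 - <<'E'
from h import *
cv2.imwrite("pics/s4.png",cv2.resize(r.grab_frame("scene")[170:310,240:400,::-1],None,fx=4,fy=4,interpolation=cv2.INTER_CUBIC))
E
```

```text
14.05 [683.3  38.1  83.1] yaw -160.88 F [-0.9 -0.   0.2] M [ 0.048 -0.033 -0.045] op 29.6 g 0.0 q6 -1.85
```

View pics/s4.png

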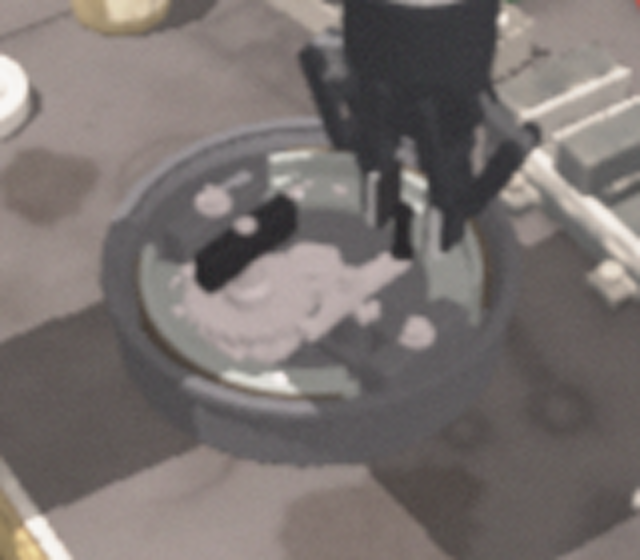

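The pawl is seated again, with its tail at about (405,255) and the pin at (402,230). Back to the handle.

Emit:
carry_out:
  targets:
    - {"dp":[0,2,-30],"yaw":0}
    - {"dp":[0,2,-59],"yaw":0}
    - {"dp":[0,2,-59],"yaw":0}
    - {"dp":[35,25,-59],"yaw":0}
    - {"dp":[71,51,-59],"yaw":0}
    - {"dp":[71,51,-59],"yaw":0}
    - {"dp":[71,51,-59],"yaw":0}
    - {"dp":[71,51,-25],"yaw":0}
    - {"dp":[71,51,-5],"yaw":0}
    - {"dp":[71,51,0],"yaw":0}
    - {"dp":[71,51,0],"yaw":0}

```text
clock: 15.48
eef_pos: [600.4, 63.4, 83.2]
tcp_rot: [-3.142, 0.0, -2.808]
contact_force: [0.5, 0.5, 0.0]
opening: 0.347
grasp_force: 0.0
```

```bash
python3 st.py
```

```text
15.475 [600.4  63.4  83.2] yaw -160.89 F [0.5 0.5 0. ] M [-0.034 -0.002  0.025] op 29.5 g 0.0 q6 -1.8
```

Emit:
carry_out:
  targets:
    - {"dp":[0,0,0],"yaw":0}
    - {"dp":[0,0,0],"yaw":0}
    - {"dp":[0,0,0],"yaw":0}
    - {"dp":[0,0,0],"yaw":0}
    - {"dp":[0,0,0],"yaw":0}
  fingers: -1
  grip_force: 60

```text
clock: 16.1
eef_pos: [600.4, 64.2, 84.2]
tcp_rot: [3.141, 0.002, -2.808]
contact_force: [-0.7, 4.8, 3.8]
opening: 0.167
grasp_force: 59.1
```

```bash
python3 st.py
```

```text
16.1 [600.4  64.2  84.2] yaw -160.9 F [-0.7  4.8  3.8] M [ 1.149  0.241 -0.227] op 14.2 g 59.097558799549006 q6 -1.8
```

Emit:
carry_out:
  targets:
    - {"dp":[0,1,0],"yaw":3}
    - {"dp":[0,1.5,0],"yaw":6}
    - {"dp":[0,1.5,0],"yaw":9}
    - {"dp":[0,1.5,0],"yaw":12}
    - {"dp":[0,1.5,0],"yaw":14}
    - {"dp":[0,1.5,0],"yaw":14}

```text
clock: 16.85
eef_pos: [600.5, 63.8, 84.3]
tcp_rot: [-3.14, 0.003, -3.052]
contact_force: [2.3, -4.9, 2.5]
opening: 0.169
grasp_force: 59.5
```

```bash
python3 st.py
```

```text
16.85 [600.5  63.8  84.3] yaw -174.85 F [ 2.3 -4.9  2.5] M [-0.766 -0.209  0.011] op 14.4 g 59.456403932064816 q6 -1.55
```

Emit:
carry_out:
  targets:
    - {"dp":[0,0,0],"yaw":3}
    - {"dp":[0,0,0],"yaw":5}
    - {"dp":[0,0,0],"yaw":7}
    - {"dp":[0,0,0],"yaw":9}
    - {"dp":[0,0,0],"yaw":10}
    - {"dp":[0,0,0],"yaw":10}

```text
clock: 17.6
eef_pos: [600.5, 63.4, 84.2]
tcp_rot: [-3.14, 0.003, 3.057]
contact_force: [2.7, -7.1, 4.4]
opening: 0.168
grasp_force: 59.6
```

```bash
python3 st.py
```

```text
17.6 [600.5  63.4  84.2] yaw 175.17 F [ 2.7 -7.1  4.4] M [-1.166 -0.169  0.024] op 14.3 g 59.60850410787801 q6 -1.38
```

Emit:
carry_out:
  targets:
    - {"dp":[0,-1,0],"yaw":1.5}
    - {"dp":[0,-2,0],"yaw":3}
    - {"dp":[0,-2,0],"yaw":4.5}
    - {"dp":[0,-2,0],"yaw":6}
    - {"dp":[0,-2,0],"yaw":6}

```text
clock: 18.23
eef_pos: [600.4, 62.9, 84.2]
tcp_rot: [3.141, 0.003, 2.951]
contact_force: [1.8, -1.5, 6.2]
opening: 0.163
grasp_force: 59.4
```

```bash
python3 st.py
```

```text
18.225 [600.4  62.9  84.2] yaw 169.09 F [ 1.8 -1.5  6.2] M [-0.227 -0.419 -0.017] op 13.9 g 59.40628838750854 q6 -1.28
```

Emit:
carry_out:
  targets:
    - {"dp":[0,0,0],"yaw":2}
    - {"dp":[0,0,0],"yaw":4}
    - {"dp":[0,0,0],"yaw":6}
    - {"dp":[0,0,0],"yaw":7}
    - {"dp":[0,0,0],"yaw":7}

```text
clock: 18.85
eef_pos: [600.3, 62.7, 84.2]
tcp_rot: [3.141, 0.003, 2.829]
contact_force: [1.5, -3.8, 7.8]
opening: 0.168
grasp_force: 59.8
```

```bash
python3 st.py; sleep 0.2; python3 st.py
```

```text
18.85 [600.3  62.7  84.2] yaw 162.1 F [ 1.5 -3.8  7.8] M [-0.482 -0.379 -0.037] op 14.3 g 59.832437368786486 q6 -1.16
18.85 [600.3  62.7  84.2] yaw 162.1 F [ 1.5 -3.8  7.8] M [-0.482 -0.379 -0.037] op 14.3 g 59.832437368786486 q6 -1.16
```

Emit:
carry_out:
  targets:
    - {"dp":[0,-1,0],"yaw":2}
    - {"dp":[0,-1,0],"yaw":4}
    - {"dp":[0,-1,0],"yaw":6}
    - {"dp":[0,-1,0],"yaw":8}
    - {"dp":[0,-1,0],"yaw":9}
    - {"dp":[0,-1,0],"yaw":9}

```text
clock: 19.6
eef_pos: [600.1, 62.2, 84.2]
tcp_rot: [3.14, 0.003, 2.672]
contact_force: [2.6, -1.2, 5.9]
opening: 0.17
grasp_force: 59.3
```

```bash
python3 st.py
```

```text
19.6 [600.1  62.2  84.2] yaw 153.09 F [ 2.6 -1.2  5.9] M [-0.085 -0.477  0.046] op 14.4 g 59.25973903693375 q6 -1.0
```

Emit:
carry_out:
  targets:
    - {"dp":[0,0,0],"yaw":2}
    - {"dp":[0,0,0],"yaw":4}
    - {"dp":[0,0,0],"yaw":4}

```text
clock: 19.98
eef_pos: [600.1, 62.0, 84.2]
tcp_rot: [3.14, 0.002, 2.602]
contact_force: [2.5, -2.1, 6.8]
opening: 0.167
grasp_force: 60.0
```

```bash
python3 st.py
```

```text
19.975 [600.1  62.   84.2] yaw 149.08 F [ 2.5 -2.1  6.8] M [-0.124 -0.401 -0.017] op 14.2 g 60.01092983191484 q6 -0.93
```

Emit:
carry_out:
  targets:
    - {"dp":[0,0,0],"yaw":2}
    - {"dp":[0,0,0],"yaw":4.5}
    - {"dp":[0,0,0],"yaw":4.5}

```text
clock: 20.35
eef_pos: [599.9, 61.9, 84.2]
tcp_rot: [3.14, 0.002, 2.523]
contact_force: [1.9, -2.5, 7.2]
opening: 0.174
grasp_force: 60.2
```

```bash
python3 st.py
```

```text
20.35 [599.9  61.9  84.2] yaw 144.57 F [ 1.9 -2.5  7.2] M [-0.331 -0.407 -0.077] op 14.8 g 60.21150446445972 q6 -0.85
```

Emit:
carry_out:
  targets:
    - {"dp":[0,-1,0],"yaw":2}
    - {"dp":[0,-1,0],"yaw":4}
    - {"dp":[0,-1,0],"yaw":6}
    - {"dp":[0,-1,0],"yaw":6}

```text
clock: 20.85
eef_pos: [599.7, 61.6, 84.3]
tcp_rot: [3.139, 0.002, 2.418]
contact_force: [3.7, -0.0, 6.0]
opening: 0.168
grasp_force: 59.6
```

```bash
python3 st.py
```

```text
20.85 [599.7  61.6  84.3] yaw 138.56 F [ 3.7 -0.   6. ] M [ 0.23  -0.642 -0.016] op 14.2 g 59.61238704578136 q6 -0.75
```

Emit:
carry_out:
  targets:
    - {"dp":[0,0,0],"yaw":2}
    - {"dp":[0,0,0],"yaw":4}
    - {"dp":[0,0,0],"yaw":4}

```text
clock: 21.22
eef_pos: [599.6, 61.4, 84.2]
tcp_rot: [3.139, 0.002, 2.349]
contact_force: [3.9, 0.1, 6.8]
opening: 0.168
grasp_force: 59.5
```

```bash
python3 st.py
```

```text
21.225 [599.6  61.4  84.2] yaw 134.56 F [3.9 0.1 6.8] M [ 0.045 -0.569  0.039] op 14.3 g 59.50540678255493 q6 -0.68
```

Emit:
carry_out:
  targets:
    - {"dp":[0,0,0],"yaw":2}
    - {"dp":[0,0,0],"yaw":4}
    - {"dp":[0,0,0],"yaw":4}

```text
clock: 21.6
eef_pos: [599.4, 61.3, 84.2]
tcp_rot: [3.14, 0.002, 2.279]
contact_force: [2.8, 0.0, 7.7]
opening: 0.17
grasp_force: 59.0
```

```bash
python3 st.py
```

```text
21.6 [599.4  61.3  84.2] yaw 130.57 F [2.8 0.  7.7] M [ 0.002 -0.502  0.022] op 14.5 g 59.00512895488646 q6 -0.61
```

Emit:
carry_out:
  targets:
    - {"dp":[0,0,0],"yaw":2}
    - {"dp":[0,0,0],"yaw":3.5}
    - {"dp":[0,0,0],"yaw":3.5}

```text
clock: 21.98
eef_pos: [599.3, 61.2, 84.2]
tcp_rot: [3.14, 0.001, 2.218]
contact_force: [2.2, -0.1, 6.8]
opening: 0.172
grasp_force: 58.7
```

```bash
python3 st.py
```

```text
21.975 [599.3  61.2  84.2] yaw 127.08 F [ 2.2 -0.1  6.8] M [-0.151 -0.4    0.05 ] op 14.6 g 58.73013152326166 q6 -0.55
```

```bash
cat > avg.py <<'E'
from h import *
m=[]
for i in range(16):
    a=r.grab_frame("scene"); s=r.sense(); m.append([*s["contact_force"],*s["wrist_torque"],s["tcp_rot"][2]*57.2958])
m=np.array(m); print(s["clock"],m.mean(0).round(3),m.std(0).round(3))
cv2.imwrite("pics/avg.png",cv2.resize(a[170:310,240:400,::-1],None,fx=4,fy=4,interpolation=cv2.INTER_CUBIC))
E
python3 avg.py
```

```text
22.775 [ 2.48600e+00 -1.04100e+00  7.57200e+00 -9.40000e-02 -4.19000e-01
  9.40000e-02  1.27102e+02] [0.43  0.29  0.346 0.027 0.032 0.017 0.002]
```

View pics/avg.png

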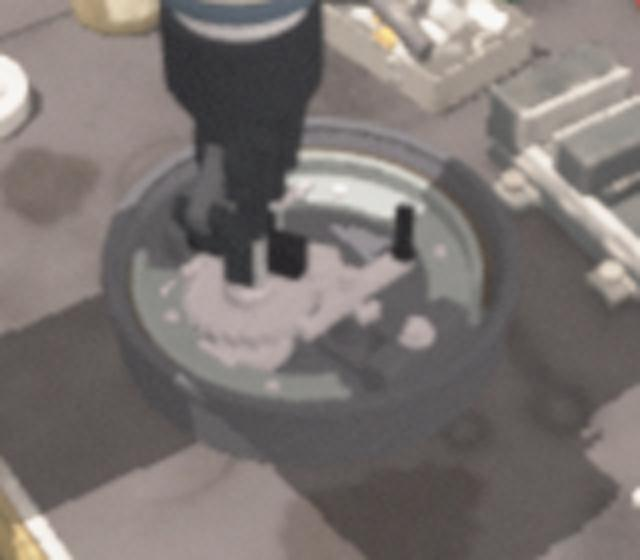

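No slip: the bar is aligned with the jaws at about (245,250) and the pawl is in. At θ≈1.24 the torque is only about 0.09 N m, which is roughly friction. I'll go on in measured steps.

Emit:
carry_out:
  targets:
    - {"dp":[0,0,0],"yaw":1.5}
    - {"dp":[0,0,0],"yaw":3}
    - {"dp":[0,0,0],"yaw":4}
    - {"dp":[0,0,0],"yaw":4}

```text
clock: 23.28
eef_pos: [599.2, 61.2, 84.2]
tcp_rot: [3.14, 0.001, 2.149]
contact_force: [1.9, -0.9, 7.8]
opening: 0.167
grasp_force: 58.6
```

```bash
python3 avg.py
```

```text
24.075 [  2.083  -1.35    8.41   -0.187  -0.328   0.177 123.111] [0.621 0.558 0.547 0.032 0.038 0.027 0.002]
```

Emit:
carry_out:
  targets:
    - {"dp":[0,0,0],"yaw":1.5}
    - {"dp":[0,0,0],"yaw":3}
    - {"dp":[0,0,0],"yaw":4}
    - {"dp":[0,0,0],"yaw":4}

```text
clock: 24.58
eef_pos: [599.0, 61.1, 84.2]
tcp_rot: [3.14, 0.001, 2.079]
contact_force: [1.3, -2.3, 7.1]
opening: 0.166
grasp_force: 58.6
```

```bash
python3 avg.py
```

```text
25.375 [  1.447  -1.713   8.929  -0.275  -0.233   0.243 119.123] [0.401 0.548 0.714 0.036 0.024 0.034 0.002]
```

Emit:
carry_out:
  targets:
    - {"dp":[0,0,0],"yaw":1.5}
    - {"dp":[0,0,0],"yaw":3}
    - {"dp":[0,0,0],"yaw":4}
    - {"dp":[0,0,0],"yaw":4}

```text
clock: 25.88
eef_pos: [598.9, 61.0, 84.1]
tcp_rot: [3.141, 0.001, 2.009]
contact_force: [1.5, -3.1, 9.2]
opening: 0.164
grasp_force: 58.5
```

```bash
python3 avg.py
```

```text
26.675 [  0.923  -2.006   9.376  -0.349  -0.13    0.307 115.13 ] [0.369 0.586 0.636 0.033 0.019 0.032 0.002]
```

The slope is about 0.95 N m/rad, so contact began near 1.15–1.2 rad. The 1.52 click will bear with about 60–70 N, so I'll pass that click.

Emit:
carry_out:
  targets:
    - {"dp":[0,0,0],"yaw":2}
    - {"dp":[0,0,0],"yaw":4}
    - {"dp":[0,0,0],"yaw":6}
    - {"dp":[0,0,0],"yaw":8}
    - {"dp":[0,0,0],"yaw":9}
    - {"dp":[0,0,0],"yaw":9}

```text
clock: 27.42
eef_pos: [598.5, 60.8, 84.2]
tcp_rot: [3.141, 0.001, 1.852]
contact_force: [-0.1, -3.2, 10.2]
opening: 0.168
grasp_force: 58.6
```

```bash
python3 avg.py
```

```text
28.225 [-4.26000e-01 -2.83500e+00  1.07670e+01 -4.56000e-01  7.80000e-02
  4.05000e-01  1.06145e+02] [0.491 0.462 0.473 0.033 0.024 0.034 0.002]
```

Emit:
carry_out:
  targets:
    - {"dp":[0,0,0],"yaw":-1}
    - {"dp":[0,0,0],"yaw":-2}
    - {"dp":[0,0,0],"yaw":-3}
    - {"dp":[0,0,0],"yaw":-4}
    - {"dp":[0,0,0],"yaw":-4}

```text
clock: 28.85
eef_pos: [598.6, 60.9, 84.2]
tcp_rot: [3.141, 0.001, 1.922]
contact_force: [-0.4, -3.6, 10.2]
opening: 0.166
grasp_force: 58.8
```

```bash
python3 avg.py
```

```text
29.65 [ 3.10000e-02 -2.40000e+00  1.02360e+01 -4.15000e-01  1.00000e-03
  3.53000e-01  1.10139e+02] [0.349 0.345 0.443 0.025 0.039 0.033 0.001]
```

Emit:
carry_out:
  targets:
    - {"dp":[0,0,0],"yaw":-0.7}
    - {"dp":[0,0,0],"yaw":-1.4}
    - {"dp":[0,0,0],"yaw":-1.4}

```text
clock: 30.02
eef_pos: [598.6, 61.0, 84.2]
tcp_rot: [3.141, 0.001, 1.946]
contact_force: [-0.9, -2.4, 10.5]
opening: 0.162
grasp_force: 60.9
```

```bash
python3 avg.py
```

```text
30.825 [-1.80000e-01 -2.33100e+00  1.02150e+01 -4.15000e-01 -6.90000e-02
  1.36000e-01  1.11513e+02] [0.45  0.501 0.263 0.025 0.039 0.026 0.001]
```

Emit:
carry_out:
  targets:
    - {"dp":[0,0,0],"yaw":-0.7}
    - {"dp":[0,0,0],"yaw":-1.4}
    - {"dp":[0,0,0],"yaw":-1.4}

```text
clock: 31.2
eef_pos: [598.6, 61.0, 84.2]
tcp_rot: [3.141, 0.001, 1.97]
contact_force: [-0.9, -1.6, 10.1]
opening: 0.164
grasp_force: 64.6
```

```bash
python3 avg.py
```

```text
32.0 [ -0.548  -2.341  10.322  -0.416  -0.129  -0.145 112.879] [0.53  0.516 0.558 0.03  0.024 0.03  0.002]
```

The pawl takes the load at θ≈1.52, as it should. I'll ease to zero torque, release and lift.

Emit:
carry_out:
  targets:
    - {"dp":[0,0,0],"yaw":0.7}
    - {"dp":[0,0,0],"yaw":0.7}

```text
clock: 32.25
eef_pos: [598.6, 60.9, 84.1]
tcp_rot: [3.141, 0.001, 1.958]
contact_force: [-1.5, -1.4, 9.7]
opening: 0.164
grasp_force: 62.5
```

Emit:
carry_out:
  targets:
    - {"dp":[0,0,0],"yaw":0}
    - {"dp":[0,0,0],"yaw":0}
    - {"dp":[0,0,0],"yaw":0}
    - {"dp":[0,0,-30],"yaw":0}
    - {"dp":[0,0,-70],"yaw":0}
    - {"dp":[0,0,-120],"yaw":0}
    - {"dp":[0,0,-120],"yaw":0}
    - {"dp":[0,0,-120],"yaw":0}
  fingers: -0.2

```text
clock: 33.25
eef_pos: [597.7, 61.2, 202.8]
tcp_rot: [-3.141, -0.0, 1.959]
contact_force: [0.5, 0.2, -0.8]
opening: 0.397
grasp_force: 0.0
```

```bash
python3 st.py
python3 - <<'E'
from h import *
cv2.imwrite("pics/s9.png",cv2.resize(r.grab_frame("scene")[170:310,240:400,::-1],None,fx=4,fy=4,interpolation=cv2.INTER_CUBIC))
E
```

```text
33.25 [597.7  61.2 202.8] yaw 112.23 F [ 0.5  0.2 -0.8] M [ 0.048 -0.003  0.009] op 33.7 g 0.0 q6 -0.29
```

View pics/s9.png

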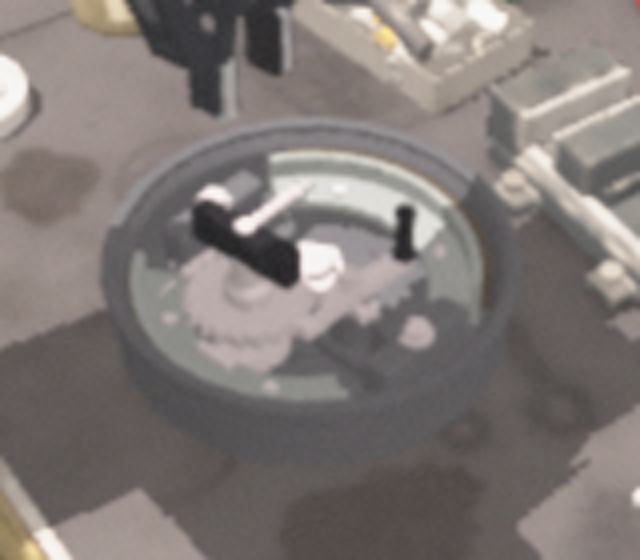

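The handle stays at about (245,245) where it was released, the pawl is seated with its pin at (404,215), and the gripper is clear.

```bash
python3 -c "
from rig import r
print(r.sign_off())"
```

```text
the job is handed in; nothing more can be done
None
```

The job is handed in, though no verdict came back: I turned the handle right back to its stop with the pawl out, then clicked it up to the tooth at about 1.52 rad, the first with a definite drag (an estimated 60–70 N on the shoe), where the seated pawl holds it and the gripper is clear.

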